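# Hold a vial at the counting position of a sprung stand

## Task

Pick up the larger of the two glass vials with a light grip, stand it upright in the sprung cup of the counting stand, and press it gently down until the cup is fully home on its stop. Finish while still gripping the vial and holding it down there for the count; do not let go. Leave the small vial and the lead pot where they stand.

Things in the scene. Friction and masses are not known exactly. Their poses are not given: they have to be found in the camera images.
- large_vial: the larger glass vial, upright on the worktop, 28 mm in diameter, 57 mm tall; origin at the centre of its underside, z up. Straight-sided to about 33 mm, then a shoulder and a 20 mm wide cap. About 30 g. Over 60 N of grip at each finger, or over 40 N pressing down, would crack it; 20 to 30 N of grip is plenty
- cup_floor (a point): centre of the flat floor of the sprung cup, where the vial's underside goes; z up. The cup is round, 43 mm outside, 34 mm inside, its rim 5 mm above this point, so finger tips must stay more than 5 mm above the vial's underside. At rest the floor is 64 mm above the worktop; it moves straight down with the cup
- cup (a joint): travel of the sprung cup in m: 0 at rest (up), grows as it is pressed straight down, 0.014 fully home on the hard stop. The spring takes 3 N to start and 8 N to reach the stop, and pushes the cup back up when let go
- stand: fixed counting stand: dark 100 x 90 x 10 mm base plate, in its middle an aluminium barrel (46 mm wide, top face 44 mm above the worktop) that is the stop and carries the sprung cup; a short connector sticks out of the barrel towards its own +x. Origin at the centre of the plate's underside, z up
- small_vial: the smaller glass vial, 22 mm in diameter, 46 mm tall, origin at the centre of its underside; to be left alone. A tall grey shield stands behind the vials on the left, from 0.5 m ahead of the robot: come to the vials from this side of it
- lead_pig: grey lead pot with a round knob on top, 46 mm in diameter, 84 mm tall, origin at the centre of its underside; to be left alone

How it is judged:
By the outcome, as a careful person would: the job done as asked, in the order asked, and still so for the second after the job is handed in, while the arm keeps its last pose, push and grip.
It also fails if it takes over 61 s, if anything falls off the work surface, if the arm or the gripper's body presses on something with over 40 N, if the wrist force passes 120 N, or if a joint passes its speed limit or range.

## Robot

A 7-joint arm with a two-finger parallel gripper is mounted at the origin on the work surface; the furniture and walls round the work are solid. World frame = base frame: x ahead of the robot, y to its left, z up, the work surface at z = 0. Lengths are in m, angles in degrees, forces in N, time in s.
With the tool pointing down it reaches from about 0.4 to 0.925 m from the base axis. Payload 4.1 kg.
Tool frame: the origin (TCP) lies midway between the tips of the shut fingers; the grasp point (between the pads) lies 19 mm behind it (robot.hold_point_z is the distance from the TCP to the grasp point, in m); z points along the fingers, y is the direction in which the jaws open and shut (so a half turn about z gives the same grasp; the last joint's range is limited). The gripper opens to 85 mm and grips with 20 to 120 N. Pads are 22 mm wide; open, the fingers measure 114 mm over their backs; the gripper's body (76 mm by 85 mm) begins 54 mm behind the grasp point. The pads swing forward as they close: fully open they stand 13 mm farther back than shut.
Start: joints at [-78.037, 22.827, 2.584, 88.041, -1.071, 69.15, -2.905], TCP at [0.197, 0.619, 0.231] pointing down, gripper open.
Joint ranges: [-161.44, 161.44], [-28.35, 127.94], [-78.24, 83.42], [0, 140.83], [-78.03, 258.03], [13.02, 114.36], [-168.23, 168.23]. Speed limits (degrees/s): [147.25, 147.25, 180, 180, 180, 180, 180].

## Interface

Orientations are given as [roll, pitch, yaw] about the fixed x, y, z axes, in that order (R = Rz(yaw) Ry(pitch) Rx(roll)).
In Python, from workcell import robot gives the robot as it stands.
- The arm moves only by the shell command python3 -m inch 'ROWS'. ROWS is a JSON object of lists of equal length, an entry for each row: "slide": the shift along the tool's x, y, z in m, a list of three; "twist": the turn, a rotation vector about the tool's x, y, z in degrees, a list of three; "hand": the closure, from 0 (fully open) to 1 (shut). In form: {"slide": [[x, y, z], ...], "twist": [[ax, ay, az], ...], "hand": [hand, ...]}. A call has 1 to 8 rows; each row is the pose to reach, as a shift and turn from the pose commanded when the call began, along the tool's axes at that moment; what a row does not reach only later rows make up. A row lasts 1/8 s, in which the tool goes at most 62.5 mm and 10.7 degrees, less where a joint would pass 70% of its speed; a pose out of reach is approached as far as the arm can. A call with a gripper value outside its range is refused whole. The fingers move at their own pace and stop on an object; the grip force is fixed at half the most. Time passes only in rows, so rows that repeat a pose let the fingers close. It gives the time, the measured TCP pose, the force and the opening at its end, in the units of the state.
- robot.state(): the state, without advancing time (a new reading comes with each control period).
- robot.capture(name): name is "scene" or "top"; returns a dict with "img" (400x640x3 uint8, red, green, blue), "range_z" (400x640 float32, m along the optical axis (not along the pixel's ray), 0 where there is no reading), "vertical_fov" (degrees; the focal length in pixels is half the picture's height over the tangent of half this angle, whatever the lens; pixels are square), "cx", "cy" (the principal point, pixels), "pose" (4x4, takes a point from camera to world coordinates). Camera axes: x right, y up, looking along -z (the intrinsics and any distortion apply to the point x, -y, -z); pixel columns grow to the right and rows downward; lengths in m; the calibration is good to about 2 mm. A picture is of the moment at which its call begins.
- robot.sign_off(): hands the job in, once; it reports no verdict.
Trained networks look in the newest picture that a camera, given by its name, has taken for a name from the list of things; names that differ only in an ending like _2 or _b are one class to them, and where a whole thing is asked for, a point or a joint stands for the part that bears it (a point fixed in the world has none). Each returns a list of dicts, best first, with "confidence" (0 to 1); they miss things now and then, are a little off and sometimes report something else, mostly with a low value. They report only what shows in the picture. A call takes as long as a camera call.
- robot.search_frame(camera, target): "at" ([x, y, z] in m, in world coordinates, good to about 4 mm: the middle of the surface that is visible of it).
The state is a dict: "time_s": time; "joint_positions": joint angles; "qd": joint speeds; "tau": joint torques, N m; "tcp_pos": TCP position; "tool_rot": TCP orientation; "force": force on the tool from outside, world axes, zero at the start; "wrist_torque": the same for the moment, N m; "grip_width": finger opening in m.
Only numpy, scipy, OpenCV 4.12 (cv2) and the standard library are available. Lean on these libraries where they do the work, as an engineer would, in place of code of your own. Each camera call takes 0.05 s, during which the arm holds its last target. There are 200 camera calls.

## Working session

There is one attempt and no reset: what is moved stays moved. The work goes in short steps, Python scripts to look and compute and a shell command to move; the robot and the scene stay as the last step left them, time stands still between calls to the robot, and variables do not carry over. Pictures are saved under pics/ and viewed, about 8 in all and at most 12, crops included, and the job is handed in when it is done.

```bash
mkdir -p pics; ls
cat > h.py <<'E'
import numpy as np, cv2
from workcell import robot
def cap(n):
    c=robot.capture(n); return c
def cloud(c):
    h,w=c["range_z"].shape; f=h/2/np.tan(np.radians(c["vertical_fov"])/2)
    v,u=np.mgrid[:h,:w]; z=c["range_z"]
    P=np.stack([(u-c["cx"])/f*z,-(v-c["cy"])/f*z,-z,np.ones_like(z)],-1)
    W=(P@np.array(c["pose"]).T)[...,:3]; W[z==0]=np.nan
    return W
E
python3 - <<'E'
from h import *
for n in("scene","top"):
    c=cap(n); cv2.imwrite(f"pics/{n}0.png",c["img"][...,::-1]); print(n,[k for k in c],c["vertical_fov"],c["cx"],c["cy"],np.round(c["pose"],3).tolist())
    for t in("large_vial","cup_floor","stand","small_vial","lead_pig"):
        print(t,[(np.round(d["at"],4).tolist(),round(d["confidence"],2)) for d in robot.search_frame(n,t)])
s=robot.state();print(s)
E
```

```text
pics
scene ['img', 'range_z', 'vertical_fov', 'cx', 'cy', 'pose'] 51.97939032772392 322.43446420693897 202.84237328408918 [[-0.918, 0.199, -0.343, 0.165], [-0.396, -0.5, 0.77, 0.57], [-0.018, 0.843, 0.538, 0.55], [0.0, 0.0, 0.0, 1.0]]
large_vial [([0.4443, 0.0136, 0.031], 0.58)]
cup_floor []
stand [([0.4515, -0.1601, 0.0168], 0.91)]
small_vial [([0.4222, 0.1185, 0.0328], 0.54), ([0.4606, -0.3053, 0.0444], 0.25)]
lead_pig [([0.4612, -0.3049, 0.0431], 0.66)]
top ['img', 'range_z', 'vertical_fov', 'cx', 'cy', 'pose'] 49.99212899973848 319.17730305878433 203.37423441488554 [[0.002, 0.992, -0.123, 0.358], [-1.0, 0.001, -0.009, -0.079], [-0.009, 0.123, 0.992, 0.941], [0.0, 0.0, 0.0, 1.0]]
large_vial []
cup_floor [([0.4592, -0.1708, 0.062], 0.61), ([0.4592, -0.1743, 0.0087], 0.25)]
stand [([0.4591, -0.174, 0.0123], 0.57)]
small_vial [([0.4231, 0.107, 0.0348], 0.57)]
lead_pig [([0.4608, -0.3124, 0.0688], 0.68)]
{'time_s': 0.6, 'joint_positions': array([-78.036948  ,  22.82819581,   2.58646193,  88.03897926,
        -1.07116145,  69.14971449,  -2.90502426]), 'qd': array([-0.03052328,  0.04662083, -0.02906817, -0.16155373,  0.00526604,
       -0.10103728,  0.00632765]), 'tau': array([-4.26020215e-04, -4.74742234e+01,  1.36215616e+00, -2.54390323e+01,
        1.15979800e-02,  1.21111101e-03,  1.04364577e-05]), 'tcp_pos': array([0.19693383, 0.61950345, 0.23134333]), 'tool_rot': array([1.79992572e+02, 1.74750629e-03, 1.62366643e+02]), 'force': array([ 0.15949338,  0.04586547, -0.43140608]), 'wrist_torque': array([-0.00721804,  0.05283834,  0.02048225]), 'grip_width': 0.08533364832115181}
```

View pics/scene0.png

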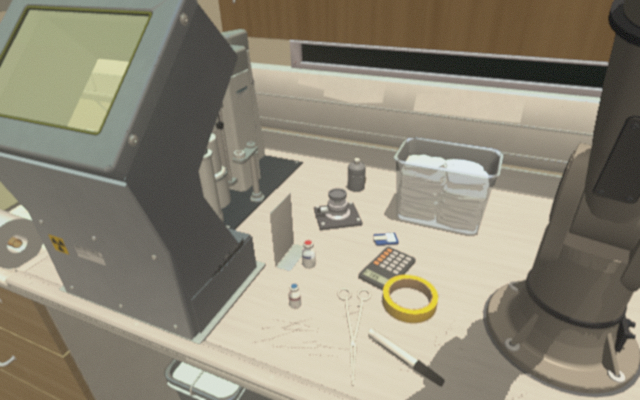

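View pics/top0.png

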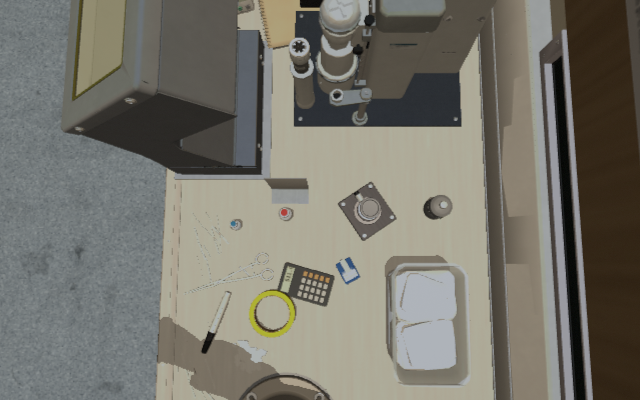

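The red-capped vial is at scene (309,253) / top (286,213) and the blue-capped one at top (236,224). The stand is at top (368,209), the pot at (438,207), and the shield plate sits just above the red vial at top (290,190). Next I'll measure these from the top depth.

Run:
```python
from h import *
c=cap("top");W=cloud(c);im=c["img"].astype(int)
def at(u,v,r,lo,hi):
    w=W[v-r:v+r+1,u-r:u+r+1].reshape(-1,3); w=w[np.isfinite(w).all(1)&(w[:,2]>lo)&(w[:,2]<hi)]
    print((u,v),len(w),"n; med",np.round(np.median(w,0),4),"mid",np.round((w.min(0)+w.max(0))/2,4),"ext",np.round(np.ptp(w,0),4))
at(286,213,10,.049,.08); at(286,213,10,.02,.08); at(236,224,10,.036,.07);at(236,224,10,.02,.07)
at(368,209,22,.055,.09); at(368,209,22,.066,.09); at(368,209,8,.05,.09); at(368,209,30,.004,.02)
print(np.round(W[196:222:2,368,2],3),np.round(W[209,352:386:2,2],3))
at(290,190,20,.08,.4);at(290,190,20,.01,.08)
d=W[225:235,300:340].reshape(-1,3);print("table z",np.nanmedian(d[:,2]))
R=np.vstack([cv2.resize(c["img"][170:240,215:305],None,fx=6,fy=6)[:420,:540], cv2.resize(c["img"][170:200,320:410],None,fx=6,fy=6)*0])
cr=np.hstack([cv2.resize(c["img"][170:240,220:310],None,fx=4,fy=4),cv2.resize(c["img"][170:240,325:415],None,fx=4,fy=4)])
cv2.imwrite("pics/crop1.png",cr[...,::-1])
c=cap("scene");W=cloud(c)
at(309,253,16,.006,.08);at(295,295,16,.006,.08);at(338,197,20,.055,.09)
```

```text
(286, 213) 77 n; med [0.4495 0.0024 0.0554] mid [0.449  0.0018 0.0551] ext [0.0192 0.0188 0.0082]
(286, 213) 150 n; med [0.4474 0.0005 0.0512] mid [0.449  0.0017 0.0396] ext [0.0271 0.0266 0.0392]
(236, 224) 52 n; med [0.4265 0.1092 0.0443] mid [0.4266 0.1098 0.0441] ext [0.0151 0.0153 0.0079]
(236, 224) 90 n; med [0.4253 0.1071 0.0407] mid [0.4266 0.11   0.0344] ext [0.0217 0.0205 0.0273]
(368, 209) 344 n; med [ 0.4575 -0.175   0.0645] mid [ 0.4571 -0.1747  0.0653] ext [0.0409 0.0413 0.0133]
(368, 209) 121 n; med [ 0.459  -0.1743  0.0682] mid [ 0.4579 -0.1747  0.069 ] ext [0.0394 0.0413 0.006 ]
(368, 209) 264 n; med [ 0.4556 -0.1725  0.0641] mid [ 0.4553 -0.1711  0.0653] ext [0.0341 0.0341 0.0133]
(368, 209) 1359 n; med [ 0.4505 -0.1741  0.0094] mid [ 0.4586 -0.1746  0.0121] ext [0.1254 0.1267 0.0157]
[0.008 0.069 0.062 0.06  0.064 0.061 0.062 0.062 0.064 0.065 0.069 0.06
 0.033] [0.01  0.017 0.017 0.041 0.069 0.065 0.064 0.062 0.064 0.062 0.064 0.061
 0.063 0.066 0.072 0.008 0.01 ]
(290, 190) 186 n; med [ 0.5076 -0.0096  0.1093] mid [ 0.5077 -0.0087  0.1072] ext [0.0015 0.0754 0.0484]
(290, 190) 250 n; med [ 0.5074 -0.003   0.0493] mid [ 0.4995 -0.0039  0.0442] ext [0.0919 0.0855 0.0682]
table z -0.0008794818766430512
(309, 253) 333 n; med [0.4454 0.013  0.0356] mid [ 0.4725 -0.0123  0.0328] ext [0.0741 0.0641 0.0535]
(295, 295) 250 n; med [0.4231 0.1189 0.03  ] mid [0.4255 0.1154 0.0272] ext [0.02   0.0192 0.0423]
(338, 197) 209 n; med [ 0.4581 -0.1707  0.0652] mid [ 0.4585 -0.1725  0.0651] ext [0.0425 0.043  0.013 ]
```

View pics/crop1.png

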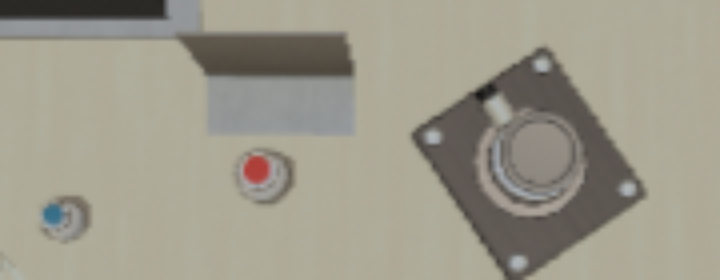

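```bash
cat >> h.py <<'E'
from scipy.spatial.transform import Rotation as Ro
def plan(p,yaw=180):
    s=robot.state(); R=Ro.from_euler("xyz",s["tool_rot"],degrees=True)
    print("slide",np.round(R.inv().apply(np.array(p)-s["tcp_pos"]),4),"twist",np.round((R.inv()*Ro.from_euler("xyz",[180,0,yaw],degrees=True)).as_rotvec(degrees=True),2))
E
python3 - <<'E'
from h import *
print([a for a in dir(robot) if a[0]!='_'],robot.hold_point_z)
for n in("scene","top"):
    w=cloud(cap(n)).reshape(-1,3);w=w[np.isfinite(w).all(1)]
    for lo,hi in((.03,.1),(.1,.15),(.15,.3),(.3,.6)):
        for y0 in(-.1,.06,.2,.4):
            q=w[(w[:,2]>lo)&(w[:,2]<hi)&(w[:,1]>y0)&(w[:,1]<y0+.16)&(w[:,0]>.3)]
            if len(q)>5:print(n,lo,y0,len(q),np.round(np.percentile(q[:,0],2),3))
plan([.449,.002,.2])
E
```

```text
['PlanningError', 'capture', 'hold_point_z', 'search_frame', 'sign_off', 'state'] 0.0187
scene 0.03 -0.1 1252 0.439
scene 0.03 0.06 3021 0.424
scene 0.03 0.2 5125 0.538
scene 0.1 -0.1 733 0.507
scene 0.1 0.06 1187 0.537
scene 0.1 0.2 3618 0.538
scene 0.15 -0.1 364 0.648
scene 0.15 0.06 2980 0.537
scene 0.15 0.2 12412 0.538
scene 0.3 -0.1 236 0.537
scene 0.3 0.06 21639 0.535
scene 0.3 0.2 20579 0.535
top 0.03 -0.1 1743 0.443
top 0.03 0.06 3550 0.538
top 0.03 0.2 139 0.538
top 0.1 -0.1 567 0.507
top 0.1 0.06 998 0.538
top 0.1 0.2 118 0.538
top 0.15 -0.1 1784 0.658
top 0.15 0.06 1636 0.538
top 0.15 0.2 758 0.538
top 0.3 -0.1 3016 0.538
top 0.3 0.06 15800 0.535
top 0.3 0.2 5467 0.535
slide [-0.4273 -0.5122  0.0313] twist [ 1.000e-02  0.000e+00 -1.763e+01]
```

```bash
python3 -m inch '{"slide":[[-0.02,-0.024,0],[-0.055,-0.066,0],[-0.09,-0.108,0],[-0.125,-0.15,0],[-0.16,-0.192,0],[-0.195,-0.234,0],[-0.23,-0.276,0],[-0.25,-0.3,0]],"twist":[[0,0,-2],[0,0,-4],[0,0,-6],[0,0,-8],[0,0,-11],[0,0,-14],[0,0,-16],[0,0,-17.6]],"hand":[0.1,0.2,0.3,0.3,0.3,0.3,0.3,0.3]}'; python3 -c "
from h import *
plan([.449,.002,.17])"
```

```text
time_s: 1.8
tcp_pos: [0.3453, 0.255, 0.2316]
tool_rot: [180.0, 0.0, 179.8]
force: [-0.7, 0.3, 0.6]
grip_width: 0.0597
slide [-0.1044 -0.2528  0.0615] twist [ 0.03  0.03 -0.17]
```

```bash
python3 -m inch '{"slide":[[-0.015,-0.035,0.005],[-0.035,-0.085,0.015],[-0.055,-0.135,0.03],[-0.075,-0.18,0.045],[-0.09,-0.22,0.055],[-0.1,-0.24,0.06],[-0.104,-0.251,0.062],[-0.104,-0.251,0.062]],"twist":[[0,0,0],[0,0,0],[0,0,0],[0,0,0],[0,0,0],[0,0,0],[0,0,0],[0,0,0]],"hand":[0.3,0.3,0.3,0.3,0.3,0.3,0.3,0.3]}'
python3 - <<'E'
from h import *
plan([.449,.002,.008])
for n in("scene","top"):
    c=cap(n);W=cloud(c);cv2.imwrite(f"pics/{n}2.png",cv2.resize(c["img"][120:320,200:440] if n=="scene" else c["img"][130:260,180:420],None,fx=3,fy=3)[...,::-1])
    print([ (np.round(d["at"],4),round(d["confidence"],2)) for d in robot.search_frame(n,"large_vial")])
E
```

```text
time_s: 2.8
tcp_pos: [0.4482, 0.0067, 0.1694]
tool_rot: [180.0, -0.0, 179.9]
force: [0.8, 0.6, -0.3]
grip_width: 0.0597
slide [-0.0009 -0.0047  0.1614] twist [ 0.01 -0.01 -0.08]
[(array([0.4452, 0.0127, 0.0317]), 0.54)]
[(array([ 0.4415, -0.0007,  0.0418]), 0.66)]
```

View pics/scene2.png

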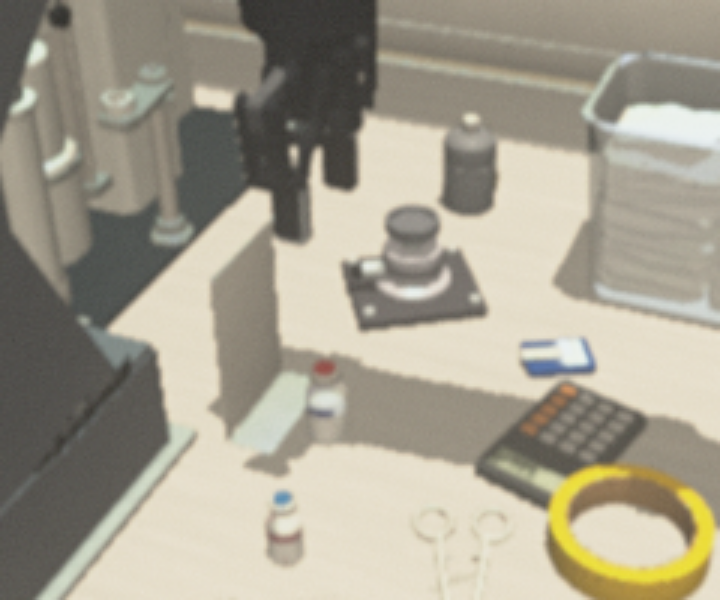

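The hand is above the red vial: fingers at about (290,200) in the crop, vial at (325,400), and clear of the shield.

```bash
python3 -m inch '{"slide":[[-0.001,-0.005,0.02],[-0.001,-0.005,0.06],[-0.001,-0.005,0.1],[-0.001,-0.005,0.125],[-0.001,-0.005,0.145],[-0.001,-0.005,0.157],[-0.001,-0.005,0.1615],[-0.001,-0.005,0.1615]],"twist":[[0,0,0],[0,0,0],[0,0,0],[0,0,0],[0,0,0],[0,0,0],[0,0,0],[0,0,0]],"hand":[0.3,0.3,0.3,0.3,0.3,0.3,0.4,0.5]}'
python3 - <<'E'
from h import *
plan([.449,.002,.008])
for n in("scene","top"):
    c=cap(n);im=c["img"][200:300,250:370] if n=="scene" else c["img"][170:250,230:340]
    cv2.imwrite(f"pics/{n}3.png",cv2.resize(im,None,fx=4,fy=4)[...,::-1])
    W=cloud(c);I=c["img"].astype(int);m=(I[...,0]>120)&(I[...,0]>1.7*I[...,1])&(W[...,2]>.04)&(W[...,2]<.07)&(abs(W[...,0]-.45)<.04)
    print(n,m.sum(),W[m].mean(0) if m.any() else None, [d["at"] for d in robot.search_frame(n,"large_vial")])
E
```

```text
time_s: 4.0
tcp_pos: [0.4495, 0.002, 0.0081]
tool_rot: [180.0, 0.0, 180.0]
force: [-0.4, 1.3, 0.1]
grip_width: 0.0427
slide [ 0.0005 -0.      0.0001] twist [ 0.02  0.03 -0.01]
scene 0 None [[0.4401, 0.0092, 0.0264], [0.4579, -0.1715, 0.0647]]
top 0 None []
```

View pics/scene3.png

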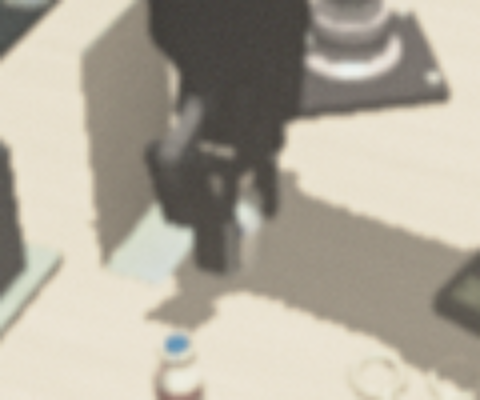

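The vial stands between the fingers, at crop (245,225). I'll close in small steps to keep the grip light.

```bash
python3 -m inch '{"slide":[[0,0,0],[0,0,0],[0,0,0],[0,0,0]],"twist":[[0,0,0],[0,0,0],[0,0,0],[0,0,0]],"hand":[0.58,0.63,0.66,0.66]}'; python3 -m inch '{"slide":[[0,0,0],[0,0,0]],"twist":[[0,0,0],[0,0,0]],"hand":[0.68,0.68]}';python3 -c "
from h import *
s=robot.state();print(s['grip_width'],s['force'],s['wrist_torque'])"; python3 -m inch '{"slide":[[0,0,0],[0,0,0]],"twist":[[0,0,0],[0,0,0]],"hand":[0.7,0.7]}'; python3 -c "
from h import *
s=robot.state();print(s['grip_width'],s['force'],s['wrist_torque'])"
```

```text
time_s: 4.7
tcp_pos: [0.4492, 0.0019, 0.0078]
tool_rot: [180.0, 0.0, 180.0]
force: [-0.1, 0.3, 0.6]
grip_width: 0.0291
time_s: 4.95
tcp_pos: [0.4492, 0.0019, 0.0078]
tool_rot: [180.0, 0.0, 180.0]
force: [0.0, 0.1, 1.0]
grip_width: 0.0271
0.02707893259728912 [0.03217118 0.12021554 1.04468869] [0.11193339 0.07262148 0.01070005]
time_s: 5.2
tcp_pos: [0.4492, 0.0018, 0.0079]
tool_rot: [180.0, 0.0, 180.0]
force: [-0.9, 0.2, 5.0]
grip_width: 0.0263
0.026256319184693983 [-0.86322155  0.22149579  5.00663771] [ 0.07240679  0.2359638  -0.04184014]
```

```bash
python3 -m inch '{"slide":[[0,0,-0.002],[0,0,-0.008],[0,0,-0.025],[0,0,-0.05],[0,0,-0.08],[0,0,-0.11],[0,0,-0.122],[0,0,-0.122]],"twist":[[0,0,0],[0,0,0],[0,0,0],[0,0,0],[0,0,0],[0,0,0],[0,0,0],[0,0,0]],"hand":[0.7,0.7,0.7,0.7,0.7,0.7,0.7,0.7]}'
python3 - <<'E'
from h import *
s=robot.state();print(s['grip_width'],s['force'],s['wrist_torque'])
plan([.458,-.1746,.13])
c=cap("scene");cv2.imwrite("pics/scene4.png",cv2.resize(c["img"][150:310,210:390],None,fx=4,fy=3.7)[:, :720,::-1])
print([d["at"] for d in robot.search_frame("scene","large_vial")])
E
```

```text
time_s: 6.2
tcp_pos: [0.4494, 0.002, 0.1301]
tool_rot: [180.0, 0.1, 180.0]
force: [0.1, -0.1, -0.4]
grip_width: 0.0266
0.026640279849044365 [ 0.07975411 -0.12723103 -0.40011236] [-0.0005864  -0.01038776  0.05495223]
slide [-0.0086 -0.1766  0.    ] twist [ 0.04  0.07 -0.02]
[[0.4359, 0.006, 0.1486]]
```

View pics/scene4.png

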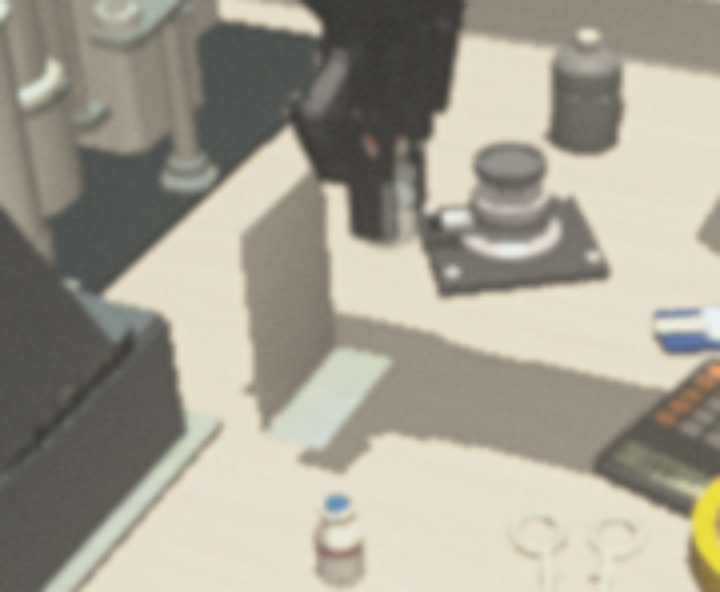

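```bash
python3 -m inch '{"slide":[[-0.001,-0.02,0],[-0.002,-0.05,0],[-0.004,-0.085,0],[-0.006,-0.12,0],[-0.007,-0.15,0],[-0.008,-0.17,0],[-0.0086,-0.1765,0],[-0.0086,-0.1765,0]],"twist":[[0,0,0],[0,0,0],[0,0,0],[0,0,0],[0,0,0],[0,0,0],[0,0,0],[0,0,0]],"hand":[0.7,0.7,0.7,0.7,0.7,0.7,0.7,0.7]}'; python3 -m inch '{"slide":[[0,0,0.015],[0,0,0.03],[0,0,0.043],[0,0,0.043]],"twist":[[0,0,0],[0,0,0],[0,0,0],[0,0,0]],"hand":[0.7,0.7,0.7,0.7]}';python3 - <<'E'
from h import *
s=robot.state();print(s['grip_width'],s['force'],s['wrist_torque'])
plan([.458,-.1746,.072])
c=cap("scene");W=cloud(c);cv2.imwrite("pics/scene5.png",cv2.resize(c["img"][130:230,280:400],None,fx=6,fy=6)[...,::-1])
for t in("large_vial","cup_floor","stand"): print(t,[d["at"] for d in robot.search_frame("scene",t)])
E
```

```text
time_s: 7.3
tcp_pos: [0.4572, -0.1744, 0.129]
tool_rot: [180.0, -0.1, 179.9]
force: [0.2, 0.5, -0.7]
grip_width: 0.0264
time_s: 7.8
tcp_pos: [0.4565, -0.1742, 0.0853]
tool_rot: [180.0, -0.2, 180.0]
force: [-0.4, -1.0, -0.2]
grip_width: 0.0269
0.026867536231586314 [-0.44650359 -0.99419614 -0.21020234] [-0.00963146 -0.029883    0.04343535]
slide [-0.0016 -0.0004  0.0133] twist [ 0.03 -0.18 -0.02]
large_vial [[0.4437, -0.1681, 0.0998]]
cup_floor [[0.4566, -0.1665, 0.0631]]
stand [[0.4534, -0.1578, 0.0144]]
```

View pics/scene5.png

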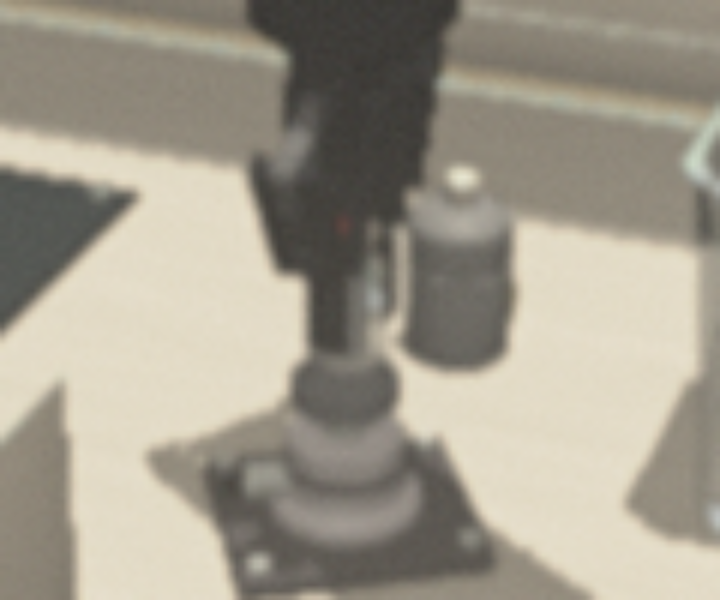

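The vial hangs just above the cup (crop, vial at 360,330; cup at 345,385). I'll correct x by 1.5 mm and lower it.

```bash
python3 -m inch '{"slide":[[-0.0016,0,0],[-0.0016,0,0.004],[-0.0016,0,0.008],[-0.0016,0,0.011],[-0.0016,0,0.0125],[-0.0016,0,0.0135],[-0.0016,0,0.0135]],"twist":[[0,0,0],[0,0,0],[0,0,0],[0,0,0],[0,0,0],[0,0,0],[0,0,0]],"hand":[0.7,0.7,0.7,0.7,0.7,0.7,0.7]}';python3 - <<'E'
from h import *
s=robot.state();print(s['grip_width'],s['force'],s['wrist_torque'])
plan([.458,-.1746,.072])
E
```

```text
time_s: 8.88
tcp_pos: [0.4592, -0.1747, 0.0732]
tool_rot: [180.0, -0.0, 180.0]
force: [-0.1, -1.0, -0.2]
grip_width: 0.0265
0.026544916693795814 [-0.10735752 -0.96418881 -0.19209978] [ 0.02036837 -0.01048051 -0.01487006]
slide [0.0012 0.0001 0.0012] twist [ 0.   -0.   -0.03]
```

```bash
python3 -m inch '{"slide":[[0.0008,0,0.001],[0.0008,0,0.002],[0.0008,0,0.003],[0.0008,0,0.003]],"twist":[[0,0,0],[0,0,0],[0,0,0],[0,0,0]],"hand":[0.7,0.7,0.7,0.7]}'; python3 -m inch '{"slide":[[0,0,0.0015],[0,0,0.003],[0,0,0.003]],"twist":[[0,0,0],[0,0,0],[0,0,0]],"hand":[0.7,0.7,0.7]}';python3 - <<'E'
from h import *
s=robot.state();print(s['grip_width'],s['force'],s['wrist_torque'])
c=cap("scene");cv2.imwrite("pics/scene6.png",cv2.resize(c["img"][150:230,290:386],None,fx=7,fy=7)[...,::-1])
E
```

```text
time_s: 9.38
tcp_pos: [0.4585, -0.1747, 0.0704]
tool_rot: [180.0, 0.0, 180.0]
force: [-0.4, 0.9, 3.8]
grip_width: 0.0268
time_s: 9.75
tcp_pos: [0.4585, -0.1747, 0.0672]
tool_rot: [180.0, -0.0, 180.0]
force: [-1.4, 0.4, 4.9]
grip_width: 0.0265
0.026500362249297423 [-1.40651458  0.42174961  4.88578953] [ 0.04909435  0.26604095 -0.00815339]
```

View pics/scene6.png

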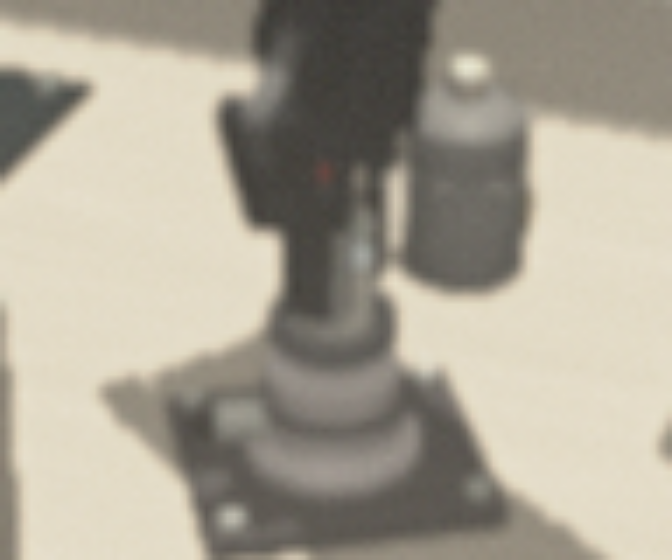

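The vial base is inside the cup rim. The spring engaged at floor height (TCP about 0.072), not at rim height. Pressing on.

```bash
python3 -m inch '{"slide":[[0,0,0.0015],[0,0,0.003],[0,0,0.0045],[0,0,0.006],[0,0,0.007],[0,0,0.008],[0,0,0.008]],"twist":[[0,0,0],[0,0,0],[0,0,0],[0,0,0],[0,0,0],[0,0,0],[0,0,0]],"hand":[0.7,0.7,0.7,0.7,0.7,0.7,0.7]}'; python3 -m inch '{"slide":[[0,0,0.0007],[0,0,0.0014],[0,0,0.0014]],"twist":[[0,0,0],[0,0,0],[0,0,0]],"hand":[0.7,0.7,0.7]}'
```

```text
time_s: 10.68
tcp_pos: [0.4585, -0.1747, 0.0594]
tool_rot: [180.0, 0.0, 180.0]
force: [-1.6, 0.6, 7.2]
grip_width: 0.0262
time_s: 11.05
tcp_pos: [0.4585, -0.1747, 0.0581]
tool_rot: [180.0, 0.0, 180.0]
force: [-2.5, 1.3, 7.5]
grip_width: 0.027
```

```bash
python3 -m inch '{"slide":[[0,0,0.0004],[0,0,0.0008],[0,0,0.0008]],"twist":[[0,0,0],[0,0,0],[0,0,0]],"hand":[0.7,0.7,0.7]}'; python3 -m inch '{"slide":[[0,0,0.0004],[0,0,0.0004]],"twist":[[0,0,0],[0,0,0]],"hand":[0.7,0.7]}'
```

```text
time_s: 11.42
tcp_pos: [0.4585, -0.1747, 0.0579]
tool_rot: [179.9, 0.0, 180.0]
force: [-4.1, 1.9, 13.1]
grip_width: 0.0267
time_s: 11.68
tcp_pos: [0.4586, -0.1747, 0.0578]
tool_rot: [179.9, 0.0, 180.0]
force: [-5.5, 1.2, 16.5]
grip_width: 0.0263
```

```bash
python3 -m inch '{"slide":[[0,0,0],[0,0,0],[0,0,0],[0,0,0],[0,0,0],[0,0,0],[0,0,0],[0,0,0]],"twist":[[0,0,0],[0,0,0],[0,0,0],[0,0,0],[0,0,0],[0,0,0],[0,0,0],[0,0,0]],"hand":[0.7,0.7,0.7,0.7,0.7,0.7,0.7,0.7]}'
python3 - <<'E'
from h import *
c=cap("scene");W=cloud(c);cv2.imwrite("pics/scene7.png",cv2.resize(c["img"][150:230,290:386],None,fx=7,fy=7)[...,::-1])
for t in("small_vial","lead_pig","stand","cup_floor"): print(t,[(np.round(d["at"],3).tolist(),round(d["confidence"],2)) for d in robot.search_frame("scene",t)])
s=robot.state();print(s["force"],s["tcp_pos"])
E
```

```text
time_s: 12.68
tcp_pos: [0.4586, -0.1747, 0.0578]
tool_rot: [179.9, 0.0, 180.0]
force: [-5.1, 2.4, 16.5]
grip_width: 0.0263
small_vial [([0.422, 0.117, 0.031], 0.51), ([0.447, -0.154, 0.009], 0.5)]
lead_pig [([0.457, -0.302, 0.048], 0.72)]
stand [([0.448, -0.154, 0.011], 0.81)]
cup_floor []
[-4.86812836  2.1451002  15.93985198] [ 0.45855267 -0.17475629  0.05781651]
```

View pics/scene7.png

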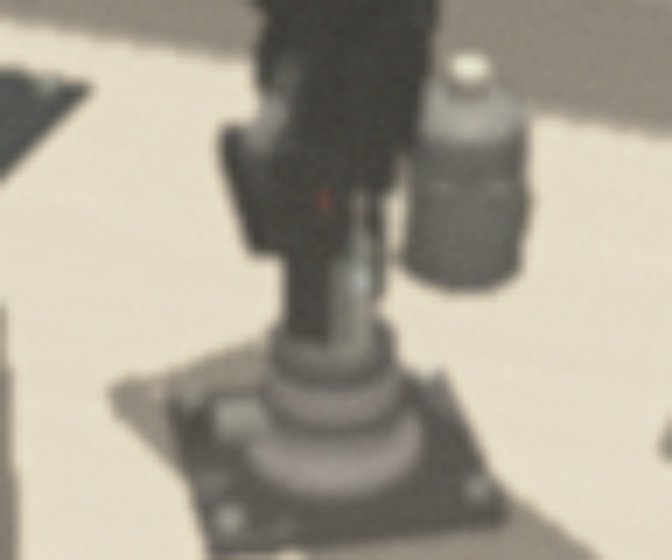

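The cup has sunk onto the barrel (crop 330,355, no visible gap left). The vial is upright in the grip, and the 16 N push is steady after 1 s of holding. Handing in.

```bash
python3 -c "
from h import *
print(robot.sign_off())"
```

```text
the job is handed in; nothing more can be done
None
```

I picked up the larger (red-capped) vial, stood it upright in the sprung cup and pressed it down to the stop. I handed the job in at about 12.7 s, with the vial still gripped and held down.

**Cup on its stop:** the spring started to push back at floor height (TCP about 0.072 m) and reached about 7.5 N at 0.058 m. There the TCP stopped moving while the force rose to 16.5 N, about 14 mm of travel. In a 1 s hold the TCP stayed at 0.0578 m, the push at about 16 N and the finger opening at 26.3 mm. The last picture shows the cup down on the barrel and the vial upright.

**Left alone:** the network found the small vial and the lead pot within about 4 mm of where they started, which is its own accuracy.

**Not confirmed:**
- **Grip force:** it can't be read. I kept it light by commanding a closure just under the vial's width (0.7), but I don't know the actual force.
- **Sideways force:** about 5 N at the end, probably the vial touching the cup wall or slight arm misalignment.
- **Final search:** the network returned nothing for the cup floor, which the vial hides, and gave a false second "small_vial" on the stand.

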